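# Take the day-locked dial padlock off the culture chest

## Robot

A 7-joint arm with a two-finger parallel gripper is mounted at the origin on the work surface. World frame = base frame: x ahead of the robot, y to its left, z up, the work surface at z = 0. Lengths are in m, angles in rad, forces in N, time in s.
With the tool pointing down it reaches from about 0.425 to 0.875 m from the base axis. Payload 4.7 kg.
Tool frame: the origin (TCP) lies between the finger pads; the fingertips stand ctrl.tip_reach ahead of it and the grasp point (between the pads) lies 5 mm behind it (ctrl.tip_reach is the distance from the TCP to the fingertips, in m); z points along the fingers, y is the direction in which the jaws open and shut (so a half turn about z gives the same grasp; the last joint's range is limited). The gripper opens to 87 mm and grips with 3 to 60 N. Pads are 19 mm wide; open, the fingers measure 117 mm over their backs; the gripper's body (75 mm by 190 mm) begins 51 mm behind the grasp point.
Start: joints at [0.014, 0.321, -0.07, 1.45, 0.023, 1.371, -0.057], TCP at [0.65, -0, 0.203] pointing down, gripper open.
Joint ranges: [-2.86, 2.86], [-0.3, 2.09], [-1.38, 1.24], [0.06, 2.45], [-1.56, 4.7], [0.09, 2.05], [-2.69, 2.69]. Speed limits (rad/s): [2.57, 2.57, 3.14, 3.14, 3.14, 3.14, 3.14].

## Interface

Orientations are given as a rotation vector (axis times angle).
In Python, from bench import ctrl gives the robot as it stands.
- The arm moves only by the shell command python3 -m handwheel 'ROWS' [FORCE]. ROWS is JSON, a list of rows, each a list of 7 numbers: the shift along the tool's x, y, z in mm, then the turn, a rotation vector about the tool's x, y, z in rad, then the gripper's target within -1 to 1 (shut at 1, half-way at 0, fully open at -1). In form: [[dx, dy, dz, ax, ay, az, grip], ...]. A call has 1 to 12 rows; each row is the pose to reach, as a shift and turn from the pose commanded when the call began, along the tool's axes at that moment; what a row does not reach only later rows make up. A row lasts 1/8 s, in which the tool goes at most 62.5 mm and 10.7 degrees, less where a joint would pass 70% of its speed; a pose out of reach is approached as far as the arm can. A call with a gripper value outside its range is refused whole. The fingers move at their own pace and stop on an object; FORCE is the grip in N (left out, the last holds). Time passes only in rows, so rows that repeat a pose let the fingers close. It gives the time, the measured TCP pose, the force and the opening at its end, in the units of the state.
- ctrl.get_state(): the state, without advancing time (a new reading comes with each control period).
- ctrl.get_image(name): name is "scene" or "side" or "wrist"; returns the picture (420x560x3 uint8, red, green, blue); there is no depth.
- ctrl.camera_model(name): a dict with "mtx" (3x3 intrinsics, pixels), "xyz" and "orientation" of the camera in the world. Camera axes: x right, y up, looking along -z (the intrinsics and any distortion apply to the point x, -y, -z); pixel columns grow to the right and rows downward; lengths in m; the calibration is good to about 2 mm. A picture is of the moment at which its call begins: read the wrist's pose just before it. camera_model takes no time and is no camera call; for the wrist camera it gives the pose at the moment of the call.
- ctrl.close_job(): hands the job in, once; it reports no verdict.
The state is a dict: "time": time; "joint_positions": joint angles; "qd": joint speeds; "joint_torque": joint torques, N m; "position": TCP position; "tool_rot": TCP orientation; "ft_force": force on the tool from outside, world axes, zero at the start; "torque": the same for the moment, N m; "grip_width": opening from 0.0 (shut) to 1.0 (fully open).
Only numpy, scipy, OpenCV 4.12 (cv2) and the standard library are available. Lean on these libraries where they do the work, as an engineer would, in place of code of your own. Each camera call takes 0.05 s, during which the arm holds its last target.

## Task

The dial padlock on the hasp of the steel culture chest is day-locked: it lies on the chest with only the last number dialled off, so turn its dial clockwise, click by click, until the red mark clicks home at the red index at the shackle, then take the lock by its body and pull it straight back off its shackle until the shackle stands fully open. Push the open lock forward until the gap at the shackle's free leg stands over the staple, lift the lock straight off the hasp and finish while still holding it up for the shift leader to see: open, still, dial up and level, at least 8 cm above the chest top. Leave the cheeses and tools where they are.

Things in the scene. Friction and masses are not known exactly. Their poses are not given: they have to be found in the camera images.
- chest: fixed stainless chest, 260 deep (x) x 360 wide (y) x 150 mm high; origin at the centre of its underside, -x is its front. Flat top at z = 150 mm: fixed deck in front of x = -12 mm, lid behind. A 4 mm rubber pad (x -134 to -46, y -55 to 55 mm) lies under the lock, its top at z = 154 mm. The 3 mm hasp strap runs from the lid to x = -44 mm, slotted over the staple, and stays shut
- staple (a point): middle of the top bar of the fixed hasp staple, at x -30, y +15, z 180 mm in the chest's frame. An upright arch of 6 mm round bar in the chest's y-z plane: legs 24 mm apart between centres, 18 mm clear; 27 mm clear height above the deck, 33 mm high over all. The shackle's free leg passes through it along x; the arch's right leg stands inside the shackle's U
- lock: loose steel padlock, about 0.5 kg, lying on its back on the pad with a few mm of play on the staple. Body 52 x 52 x 22 mm; origin at the centre of its underside, under the dial's axis; x points to the shackle (away from the robot, along the chest's x within 5 degrees), y left, z up. Red index mark on its top at the +x edge. Its left and right sides are free to grip
- dial (a joint): angle in rad of the dial's red mark from the red index, positive counter-clockwise seen from above. At 0 the shackle is free, nowhere else. Starts 2 to 5 clicks counter-clockwise (0.85 to 2.8); turning clockwise lowers it. A notch every 30 degrees (0.524); about 0.03 N m turns it over a click, far less than turns the lock on its pad; let go, it springs into the nearest notch. No end stop
- dial_knob (a point): middle of the dial's knob on its axis, 39 mm above the lock's underside; turns with the dial, its x axis points to the red mark. Round black fluted knob, 28 mm diameter, 30 to 47 mm above the lock's underside; below it a 42 mm flange (23 to 30 mm) with 11 white lines and one wide red mark. A red line on the knob's top points the same way
- shackle (a joint): how far the shackle is drawn out of the body along the lock's +x, in m: 0 shut, 0.020 fully open (end stop). Off the number it is blocked after 0.001 (a hard tug may show up to 0.006). Free, it takes about 4 N to slide and stays where it is left (rubbing hard on the staple can push it shut). Pulling the body back hooks the cross bar on the staple's right leg and draws it out
- shackle_bow (a point): middle of the shackle's cross bar, 11 mm above the lock's underside, at lock x = 51.5 mm shut, 71.5 mm open. A U of 7 mm bar, legs at lock y = -15 (held) and +15 mm (free). Shut, the inside of the U is 22 mm long from the body's front face (x = 26 mm) to the cross bar
- free_tip (a point): tip of the shackle's free (left) leg, at lock x = 21 mm when shut (inside the body), 41 mm when open, y = 15 mm, 11 mm above the underside. Open, a gap 15 mm long lies between the body's front face (lock x = 26 mm) and this tip; with the 6 mm staple in this gap the lock lifts straight up
- pyramid: white truncated-pyramid cheese, 64 mm square foot, 40 mm top, 55 mm high, standing on the chest's rear lid; origin at the centre of its underside
- crottin: small round white cheese, 61 mm across, 36 mm high, on the chest's rear lid; origin at the centre of its underside
- trier: cheese trier (sampling iron) lying on the right side of the chest's top: blue T-handle 86 mm across and 16 mm thick at its near end, steel blade 140 mm long pointing away; origin under the middle of the handle
- tomme: white cheese wheel, 173 mm across, 55 mm high, on the table left of the chest; origin at the centre of its underside
- saltpot: open pale pot with two side handles, 100 mm across, 75 mm high, on the table at the left; origin at the centre of its underside
- sprayer: white bottle with blue cap, 68 mm across, 170 mm high, on the table right of the chest; origin at the centre of its underside
- brush: blue-handled brush, 190 mm long, lying on the table at the right; origin under its middle

How it is judged:
On the way, in this order (a step that is already met when the one before it is completed fails the run):
1. the dial's red mark is in the notch at the index, the shackle still shut (value of joint dial between -0.12 and 0.12 rad and value of joint shackle below 0.006 m), for 0.2 s.
2. the shackle is pulled fully open (value of joint shackle above 0.017 m), for 0.2 s.
At the end, for the whole second after the job is handed in: the gripper still holds the padlock, off the hasp and touching nothing of the chest: shackle drawn out more than 15 mm, underside of the lock at least 80 mm above the chest top, dial up and level within 17 degrees, held still (under 30 mm/s) (value of joint shackle above 0.015 m and z of lock in the frame of chest above 0.23 m and angle between lock's own z axis and vertical below 0.3 rad and contact force between the fingers and lock above 1 N and contact force between lock and chest below 0.1 N and linear speed of lock below 0.03 m/s); the arm keeps its last pose, push and grip.
It fails at once if a cheese (pyramid, crottin or tomme) is shifted more than 25 mm (distance of any of pyramid, crottin, tomme from where it was at the start of the episode above 0.025 m).
It fails at once if a tool or vessel (trier, salt pot, sprayer or brush) is shifted more than 25 mm (distance of any of trier, saltpot, sprayer, brush from where it was at the start of the episode above 0.025 m).
It also fails if it takes over 64 s, if anything falls off the work surface, if the arm or the gripper's body presses on something with over 40 N, if the wrist force passes 120 N, or if a joint passes its speed limit or range.

## Working session

There is one attempt and no reset: what is moved stays moved. The work goes in short steps, Python scripts to look and compute and a shell command to move; the robot and the scene stay as the last step left them, time stands still between calls to the robot, and variables do not carry over. Pictures are saved under pics/ and viewed, and the job is handed in when it is done.

```bash
ls; mkdir -p pics
python3 - <<'E'
from bench import ctrl
import cv2
print(ctrl.get_state(), ctrl.tip_reach)
for n in ["scene","side","wrist"]:
    print(n, ctrl.camera_model(n))
    cv2.imwrite(f"pics/{n}0.png", ctrl.get_image(n)[:,:,::-1])
E
```

```text
pics
{'time': 0.0, 'joint_positions': array([ 0.01409033,  0.32184091, -0.07011701,  1.45171302,  0.02260199,
        1.37076987, -0.05686927]), 'qd': array([ 6.30525363e-06,  1.95649407e-03, -3.47309070e-04, -8.01191644e-06,
        8.95022263e-04,  4.71120641e-04, -6.72042253e-04]), 'joint_torque': array([-2.58547143e-04, -4.91284704e+01, -4.03903294e-01, -3.12526345e+01,
       -6.40594075e-02,  4.37659642e-02,  1.61017233e-04]), 'position': array([ 6.49399186e-01, -2.60754294e-05,  2.02331071e-01]), 'tool_rot': array([-2.22040128, -2.22062964,  0.00225584]), 'ft_force': array([0.14999784, 0.47918526, 0.23062816]), 'torque': array([-0.01698827,  0.01929975, -0.00940179]), 'grip_width': 0.9992501048291027} 0.014
scene {'mtx': array([[471.1629691 ,   0.        , 276.44511194],
       [  0.        , 471.1629691 , 209.40083832],
       [  0.        ,   0.        ,   1.        ]]), 'xyz': array([ 0.99814161, -0.75478454,  1.27190403]), 'orientation': array([0.63504474, 0.17147093, 0.56466756])}
side {'mtx': array([[382.66261338,   0.        , 280.72290247],
       [  0.        , 382.66261338, 212.08245949],
       [  0.        ,   0.        ,   1.        ]]), 'xyz': array([0.21503345, 0.82550806, 0.8560402 ]), 'orientation': array([ 0.23009545, -1.18841715, -2.48490697])}
wrist {'mtx': array([[319.81670454,   0.        , 284.23237158],
       [  0.        , 319.81670454, 212.06632853],
       [  0.        ,   0.        ,   1.        ]]), 'xyz': array([0.64856917, 0.08329936, 0.38305726]), 'orientation': array([-0.30813618,  0.0019779 ,  0.00082808])}
```

View pics/scene0.png

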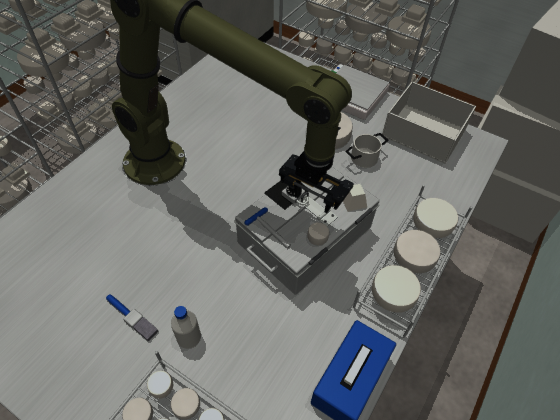

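View pics/side0.png

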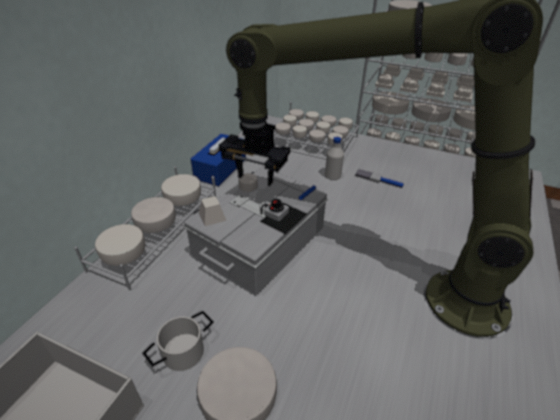

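View pics/wrist0.png

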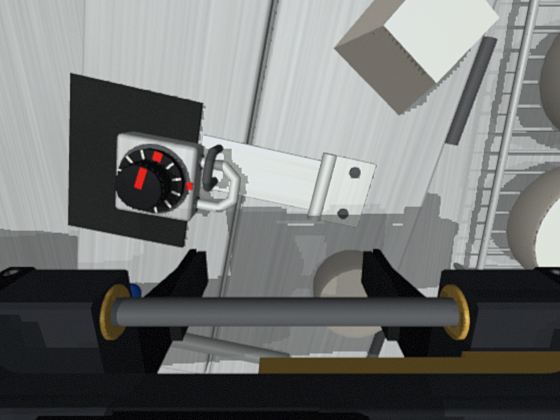

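The wrist view shows the lock near (155,180), with the red mark up and slightly right, and the red index at (190,187). The pad corners are at (70,74), (203,103), (185,246) and (69,223). I'll zoom in.

Run:
```python
import cv2
a=cv2.imread("pics/wrist0.png")[60:260,50:260]
cv2.imwrite("pics/w0z.png",cv2.resize(a,None,fx=3.8,fy=3,interpolation=cv2.INTER_CUBIC)[:600,:800])
a=cv2.imread("pics/wrist0.png")[60:255,55:255]
cv2.imwrite("pics/w0z.png",cv2.resize(a,None,fx=3,fy=3,interpolation=cv2.INTER_CUBIC))
```

```text
(no output)
```

View pics/w0z.png

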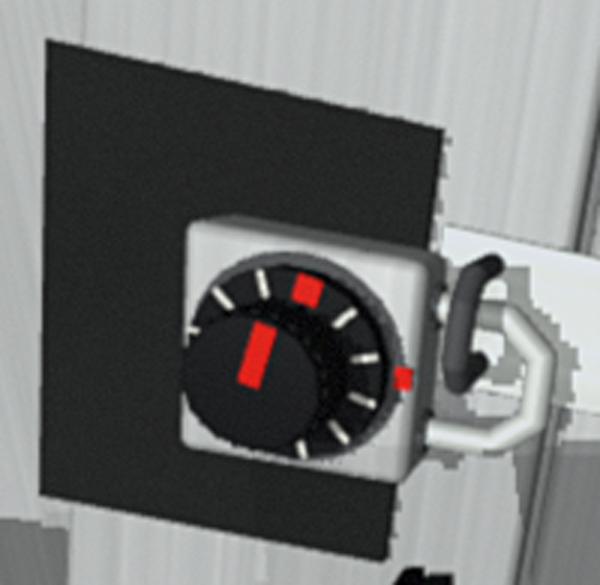

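```bash
cat > h.py <<'E'
import numpy as np, cv2
from scipy.spatial.transform import Rotation as R
from bench import ctrl
def ray(cm,uv,z):
    d=np.linalg.inv(cm["mtx"])@[uv[0],uv[1],1]; d=np.array([d[0],-d[1],-d[2]])
    d=R.from_rotvec(cm["orientation"]).as_matrix()@d
    o=np.array(cm["xyz"]); return o+d*(z-o[2])/d[2]
def proj(cm,p):
    q=R.from_rotvec(cm["orientation"]).as_matrix().T@(np.array(p)-cm["xyz"])
    q=np.array([q[0],-q[1],-q[2]]); u=cm["mtx"]@q; return u[:2]/u[2]
E
python3 - <<'E'
from h import *
cm=ctrl.camera_model("wrist")
Z=lambda p:(55+p[0]/3,60+p[1]/3)
pad=[ray(cm,Z(p),.154)[:2] for p in [(47,40),(443,129),(387,559),(40,494)]]
print("pad",np.round(pad,4))
pad=np.array(pad)
e=pad[1]-pad[0];print("edges",[ (np.linalg.norm(v),np.degrees(np.arctan2(v[1],v[0]))) for v in (pad[1]-pad[0],pad[2]-pad[3],pad[0]-pad[3],pad[1]-pad[2])])
body=np.array([ray(cm,Z(p),.176)[:2] for p in [(187,222),(432,262),(405,484),(182,448)]])
print("body",body.round(4),body.mean(0),[ (np.linalg.norm(v),np.degrees(np.arctan2(v[1],v[0]))) for v in (body[1]-body[0],body[2]-body[3],body[0]-body[3],body[1]-body[2])])
print("knobtop",ray(cm,Z((250,383)),.201)[:2])
print("index",ray(cm,Z((403,379)),.176)[:2])
print("flange mark",ray(cm,Z((308,290)),.184)[:2])
for p in [(345,317),(365,357),(363,400),(340,432),(302,450),(262,283),(222,298)]: print("tick",ray(cm,Z(p),.184)[:2])
print("line top",ray(cm,Z((265,325)),.201)[:2],ray(cm,Z((248,386)),.201)[:2])
# template fit for square w/ pad->chest
src=np.array([(-134,55),(-46,55),(-46,-55),(-134,-55)])/1e3
def fit(src,dst):
    a=src-src.mean(0);b=dst-dst.mean(0)
    t=np.arctan2((a[:,0]*b[:,1]-a[:,1]*b[:,0]).sum(),(a*b).sum()); c,s=np.cos(t),np.sin(t);Rm=np.array([[c,-s],[s,c]])
    return t,dst.mean(0)-Rm@src.mean(0),Rm,(src@Rm.T+dst.mean(0)-Rm@src.mean(0)-dst)
t,o,Rm,r=fit(src,pad);print("chest",np.degrees(t),o,r.round(4)); print("staple",Rm@[-.03,.015]+o)
src=np.array([(-26,26),(26,26),(26,-26),(-26,-26)])/1e3
t,o,Rm,r=fit(src,body);print("lock",np.degrees(t),o,r.round(4))
E
```

```text
pad [[ 5.069e-01  1.065e-01]
 [ 5.928e-01  8.800e-02]
 [ 5.701e-01 -1.770e-02]
 [ 4.836e-01  1.000e-04]]
edges [(np.float64(0.08791731194782426), np.float64(-12.173846482507217)), (np.float64(0.0883865180145747), np.float64(-11.644040998973798)), (np.float64(0.10895221183717624), np.float64(77.6495171592746)), (np.float64(0.10813448644433511), np.float64(77.89479151902022))]
body [[0.5428 0.069 ]
 [0.5938 0.0607]
 [0.5836 0.0106]
 [0.5339 0.0192]] [0.56350867 0.03986829] [(np.float64(0.05159403447860878), np.float64(-9.217987484482448)), (np.float64(0.05044762239722799), np.float64(-9.780674940151867)), (np.float64(0.050601920924926456), np.float64(79.7615565775665)), (np.float64(0.051130434691637), np.float64(78.48416869747184))]
knobtop [0.56306454 0.04017914]
index [0.58530888 0.03520029]
flange mark [0.56979533 0.05585935]
tick [0.57684243 0.05026828]
tick [0.58015296 0.04180183]
tick [0.57877505 0.03245009]
tick [0.57306842 0.02531389]
tick [0.56434748 0.02122714]
tick [0.56047457 0.05728792]
tick [0.55176609 0.05419698]
line top [0.56750084 0.05154104] [0.56259171 0.03957958]
chest -12.102254881062764 [0.62635928 0.02534287] [[-0.      0.0007]
 [ 0.0001  0.0008]
 [-0.0003 -0.001 ]
 [ 0.0002 -0.0004]]
staple [0.60017088 0.0462992 ]
lock -10.18724502241614 [0.56350867 0.03986829] [[-0.0003  0.0011]
 [-0.0001  0.0001]
 [ 0.0009 -0.0009]
 [-0.0005 -0.0003]]
```

Run:
```python
from h import *
cm=ctrl.camera_model("wrist")
for n,p,z in [("trier blue",(135,290),.158),("blade?",(190,340),.155),("blade2",(290,352),.155),("pyr top",(402,30),.205),("pyr topL",(388,0),.205),("pyr foot",(336,47),.15),("pyrfoot2",(401,114),.15),("crottin",(345,285),.186)]:
    print(n,ray(cm,p,z).round(3))
S=cv2.imread("pics/scene0.png")[170:290,220:400]; cv2.imwrite("pics/s0z.png",cv2.resize(S,None,fx=4.4,fy=4.4,interpolation=cv2.INTER_CUBIC))
cs=ctrl.camera_model("scene"); print(ray(cs,(265,211),.158),ray(cs,(247,219),.158))
```

```text
trier blue [ 0.529 -0.054  0.158]
blade? [ 0.567 -0.105  0.155]
blade2 [ 0.653 -0.117  0.155]
pyr top [0.707 0.121 0.205]
pyr topL [0.698 0.134 0.205]
pyr foot [0.682 0.123 0.15 ]
pyrfoot2 [0.73  0.081 0.15 ]
crottin [ 0.691 -0.033  0.186]
[ 0.52722076 -0.06160009  0.158     ] [ 0.50003426 -0.11513778  0.158     ]
```

View pics/s0z.png

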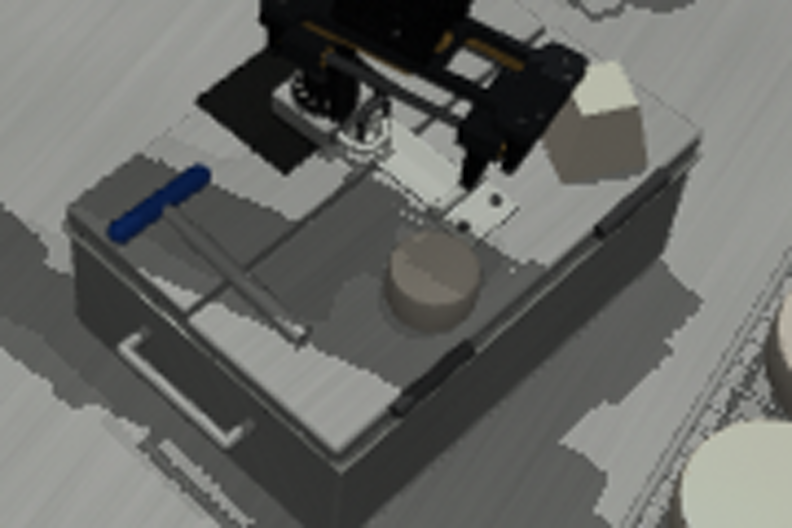

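```bash
python3 -m handwheel '[[0,0,-35,0,0,0,0],[20,-40,-35,0,0,0.17,0],[40,-86,-35,0,0,0.35,0],[40,-86,-35,0,0,0.35,0],[40,-86,-35,0,0,0.35,0]]' 12
python3 - <<'E'
from h import *
cv2.imwrite("pics/w1.png",ctrl.get_image("wrist")[:,:,::-1]); s=ctrl.get_state();print(s["position"],s["ft_force"],s["joint_positions"])
c=np.array([.5634,.04]);
E
```

```text
time: 0.78
position: [0.5643, 0.0396, 0.2387]
tool_rot: [2.573, 1.801, 0.001]
ft_force: [0.7, -0.9, -0.6]
grip_width: 0.538
[0.56472193 0.03927869 0.23858101] [ 0.55867051 -0.41169702  0.44055061] [-0.0586773   0.12961121 -0.06404043  1.61167286  0.00893134  1.39987643
 -0.47367268]
```

View pics/w1.png

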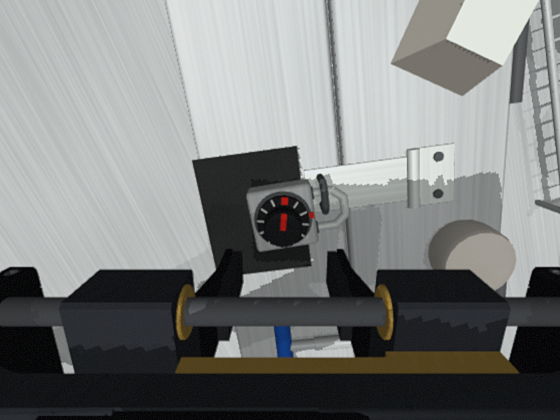

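```bash
cat >> h.py <<'E'
def zoom(img,name,x0,y0,w,h,f):
    cv2.imwrite(name,cv2.resize(img[y0:y0+h,x0:x0+w],None,fx=f,fy=f,interpolation=cv2.INTER_CUBIC))
E
python3 - <<'E'
from h import *
zoom(cv2.imread("pics/w1.png"),"pics/w1z.png",190,140,170,130,4.5)
E
```

```text
(no output)
```

View pics/w1z.png

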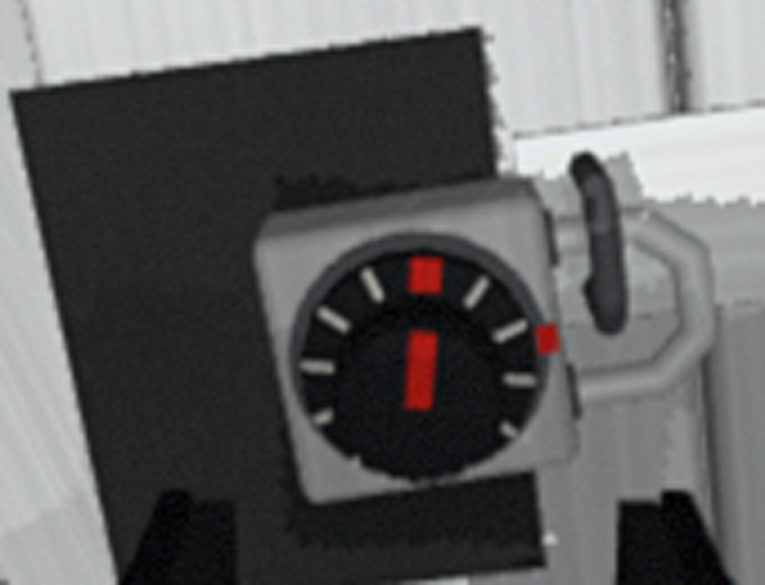

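Run:
```python
from h import *
cm=ctrl.camera_model("wrist")
Z=lambda p:(190+p[0]/4.5,140+p[1]/4.5)
w=lambda p,z:ray(cm,Z(p),z)[:2]
a=lambda v:np.degrees(np.arctan2(v[1],v[0]))
L=(w((427,330),.201),w((418,410),.201)); print("line",L, a(L[0]-L[1]))
body=np.array([w(p,.176) for p in [(258,222),(540,180),(580,455),(308,500)]]);print(body,body.mean(0),a(body[1]-body[0]),a(body[2]-body[3]),a(body[0]-body[3])-90,a(body[1]-body[2])-90)
c=np.array([w(p,.184) for p in [(320,367),(520,380)]]).mean(0) # opposite ticks
T=np.array([w(p,.184) for p in [(427,273),(477,292),(511,331),(520,380),(373,285),(332,320),(318,367)]])
A=np.c_[2*T,np.ones(len(T))];s=np.linalg.lstsq(A,(T**2).sum(1),rcond=None)[0];c=s[:2]
print("c",c,np.sqrt(s[2]+c@c),[round(a(t-c),1) for t in T],"idx",a(w((548,338),.176)-c),w((548,338),.176))
```

```text
line (array([0.5685131 , 0.05126197]), array([0.5624829 , 0.03895307])) 63.89951105049251
[[0.54502174 0.07218252]
 [0.59331836 0.06245258]
 [0.58386688 0.01154285]
 [0.53393529 0.02021163]] [0.56403557 0.04159739] -11.390466684506238 -9.849125826506194 -12.041865175784892 -10.51732114678424
c [0.56280075 0.03949088] 0.017524357526457625 [np.float64(65.5), np.float64(35.3), np.float64(4.9), np.float64(-25.2), np.float64(96.6), np.float64(127.9), np.float64(157.3)] idx -11.480263819750476 [0.58552573 0.03487558]
```

```bash
python3 -m handwheel '[[0,-1.4,18,0,0,0,0],[0,-1.4,34.5,0,0,0,0],[0,-1.4,34.5,0,0,0,0],[0,-1.4,34.5,0,0,0,1],[0,-1.4,34.5,0,0,0,1],[0,-1.4,34.5,0,0,0,1]]' 12
python3 - <<'E'
from h import *
cv2.imwrite("pics/w2.png",ctrl.get_image("wrist")[:,:,::-1]); s=ctrl.get_state();print(s["position"],s["ft_force"],s["torque"],s["grip_width"]*87)
E
```

```text
time: 1.58
position: [0.5631, 0.0405, 0.2045]
tool_rot: [2.574, 1.8, 0.001]
ft_force: [-0.2, 0.1, -0.8]
grip_width: 0.246
[0.56295993 0.0404889  0.20444425] [-0.39404983 -0.70634304  0.28402818] [-0.00124008  0.03365459  0.02278971] 17.16696537242426
```

View pics/w2.png

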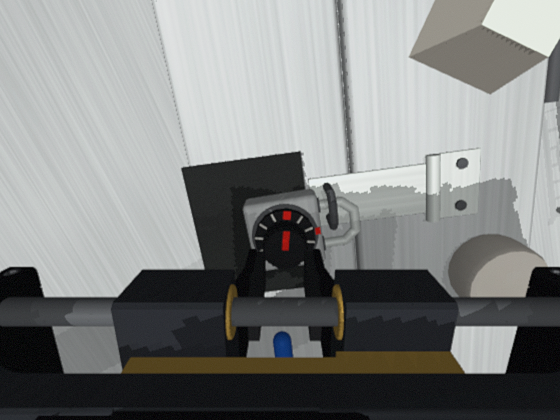

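Run:
```python
from h import *
s=ctrl.get_state(); cm=ctrl.camera_model("wrist"); M=R.from_rotvec(s["tool_rot"]).as_matrix()
print(s["grip_width"],s["position"],M.round(3))
for d in (0,.014): print(proj(cm,s["position"]+M[:,2]*d))
for y in (.012,-.012): print(proj(cm,s["position"]+M[:,2]*.014+M[:,1]*y))
for z in (.201,.184):print("knob",proj(cm,[.563,.04,z]))
print(cm["xyz"],R.from_rotvec(cm["orientation"]).as_matrix().round(3))
zoom(cv2.imread("pics/w2.png"),"pics/w2z.png",190,160,190,140,4.2)
```

```text
0.19732144106234784 [0.56295993 0.0404889  0.20444425] [[ 0.343  0.939  0.001]
 [ 0.939 -0.343  0.   ]
 [ 0.     0.001 -1.   ]]
[285.89272135 251.4080652 ]
[285.78662614 242.46943365]
[304.00922237 242.47783998]
[267.56361843 242.46102712]
knob [286.18630042 249.75219605]
knob [286.01796431 239.34378672]
[0.59022207 0.11876287 0.38508925] [[ 0.94   0.327  0.103]
 [-0.342  0.895  0.285]
 [ 0.001 -0.303  0.953]]
```

View pics/w2z.png

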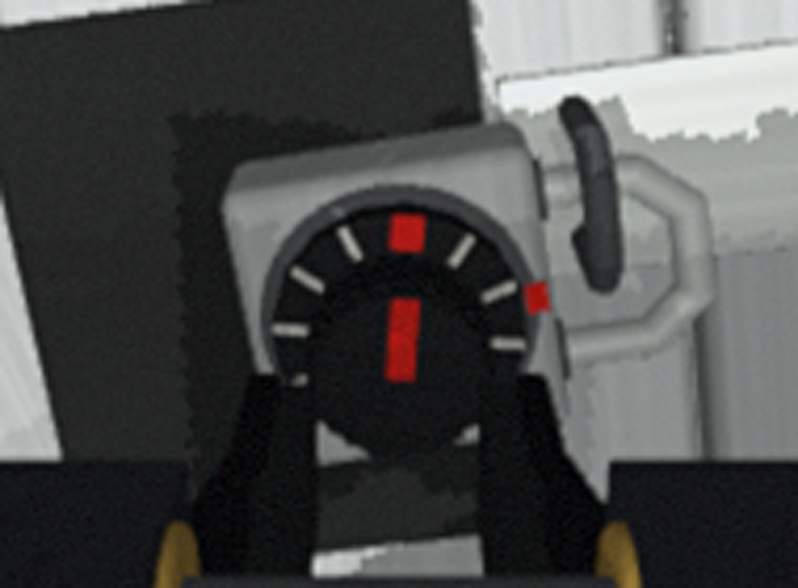

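```bash
python3 -m handwheel '[[0,0,0,0,0,0,1],[0,0,0,0,0,0,1]]' 12
python3 - <<'E'
from h import *
im=ctrl.get_image("wrist")[:,:,::-1]; s=ctrl.get_state();print(s["position"],s["ft_force"],s["torque"],s["grip_width"])
zoom(im,"pics/w3z.png",190,160,190,140,4.2)
E
```

```text
time: 1.88
position: [0.5627, 0.0405, 0.2041]
tool_rot: [2.574, 1.801, 0.0]
ft_force: [-1.4, -0.1, 0.1]
grip_width: 0.023
[0.56271632 0.04045516 0.20402963] [ 0.54272284  0.25648166 -0.11693043] [ 0.01105349  0.01572144 -0.0088975 ] 0.013831420517971493
```

View pics/w3z.png

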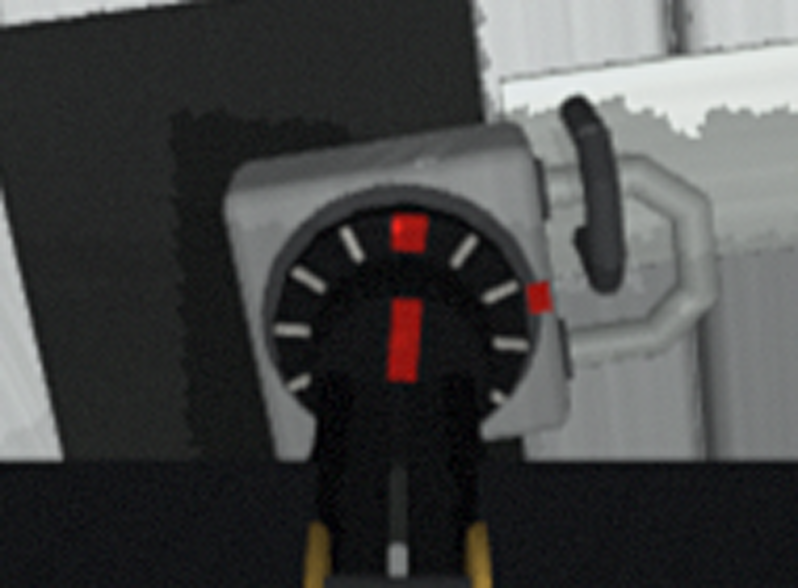

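Run:
```python
from h import *
im=ctrl.get_image("side")[:,:,::-1]; zoom(im,"pics/sd3.png",180,100,160,120,5)
im2=ctrl.get_image("scene")[:,:,::-1]; zoom(im2,"pics/sc3.png",220,140,160,120,5)
s=ctrl.get_state()
M=R.from_rotvec(s["tool_rot"]).as_matrix()
for n,x0,y0 in (("side",180,100),("scene",220,140)):
    cm=ctrl.camera_model(n)
    for d in (0,.014): 
        p=proj(cm,s["position"]+M[:,2]*d); print(n,d,p,((p-[x0,y0])*5))
    p=proj(cm,[.563,.04,.201]); print("knob",(p-[x0,y0])*5)
```

```text
side 0 [275.98604156 199.78988755] [479.9302078  498.94943775]
side 0.014 [275.95467115 203.7188219 ] [479.77335577 518.59410952]
knob [479.7427005  502.59958791]
scene 0 [294.1491053  184.23082579] [370.74552652 221.15412893]
scene 0.014 [293.92700695 187.25760602] [369.63503475 236.28803011]
knob [370.5345105  225.07468949]
```

View pics/sd3.png

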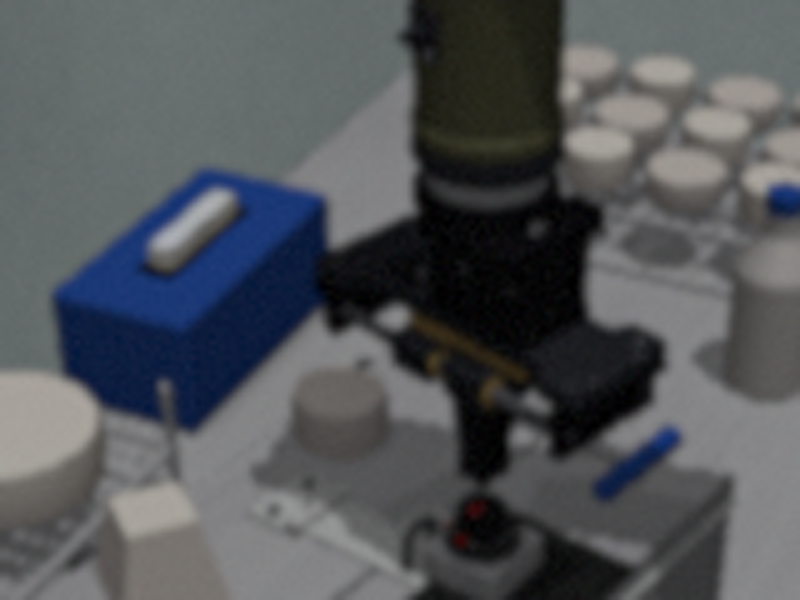

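View pics/sc3.png

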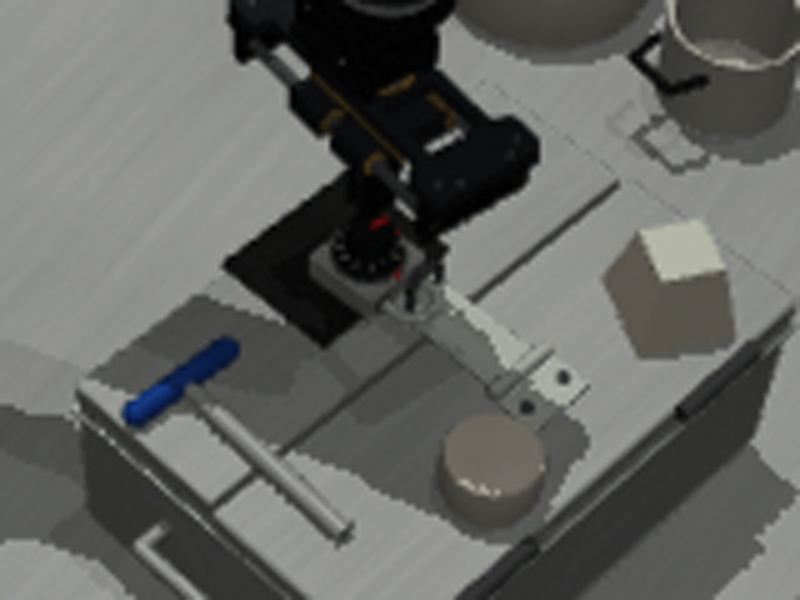

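Run:
```python
from h import *
s=ctrl.get_state();M=R.from_rotvec(s["tool_rot"]).as_matrix()
for d in (.014,.005,0,-.005,-.01,-.014,-.02):
    P=s["position"]+M[:,2]*d
    print(d,"wristz",[((proj(ctrl.camera_model("wrist"),P+M[:,0]*o)-[190,160])*4.2).round(0) for o in(-.0095,0,.0095)],"side",[((proj(ctrl.camera_model("side"),P+M[:,0]*o)-[180,100])*5).round(0) for o in (0,.0095)],"scene",[((proj(ctrl.camera_model("scene"),P+M[:,0]*o)-[220,140])*5).round(0) for o in (0,-.0095)])
```

```text
0.014 wristz [array([402., 402.]), array([402., 346.]), array([403., 290.])] side [array([480., 519.]), array([468., 526.])] scene [array([370., 236.]), array([357., 243.])]
0.005 wristz [array([403., 427.]), array([403., 370.]), array([403., 311.])] side [array([480., 506.]), array([468., 513.])] scene [array([370., 227.]), array([358., 234.])]
0 wristz [array([403., 442.]), array([403., 384.]), array([403., 324.])] side [array([480., 499.]), array([468., 506.])] scene [array([371., 221.]), array([358., 228.])]
-0.005 wristz [array([403., 458.]), array([403., 399.]), array([403., 337.])] side [array([480., 492.]), array([468., 499.])] scene [array([371., 216.]), array([358., 223.])]
-0.01 wristz [array([403., 475.]), array([403., 414.]), array([403., 351.])] side [array([480., 485.]), array([468., 492.])] scene [array([372., 210.]), array([359., 217.])]
-0.014 wristz [array([403., 489.]), array([403., 427.]), array([404., 363.])] side [array([480., 479.]), array([468., 486.])] scene [array([372., 206.]), array([359., 213.])]
-0.02 wristz [array([403., 511.]), array([404., 447.]), array([404., 382.])] side [array([480., 470.]), array([468., 478.])] scene [array([372., 199.]), array([360., 206.])]
```

The fingers closed on nothing. In the side view the fingertips end at (485,478), clearly above the knob at (480,505), so the real tips sit about 30 mm higher than the stated tip reach. I'll open the gripper, lower it part way and re-measure.

```bash
python3 -m handwheel '[[0,0,0,0,0,0,0],[0,0,0,0,0,0,0],[0,0,6,0,0,0,0],[0,0,11,0,0,0,0],[0,0,11,0,0,0,0]]' 12
python3 - <<'E'
from h import *
im=ctrl.get_image("wrist")[:,:,::-1]; zoom(im,"pics/w4z.png",190,160,190,140,4.2)
im=ctrl.get_image("side")[:,:,::-1]; zoom(im,"pics/sd4.png",235,165,80,60,10)
im2=ctrl.get_image("scene")[:,:,::-1]; zoom(im2,"pics/sc4.png",250,150,80,60,10)
s=ctrl.get_state(); print(s["position"],s["grip_width"],s["ft_force"])
E
```

```text
time: 2.65
position: [0.5622, 0.0404, 0.1921]
tool_rot: [-2.574, -1.8, 0.002]
ft_force: [-0.6, -0.1, 1.2]
grip_width: 0.465
[0.56275674 0.0404771  0.19304163] 0.4904192060123151 [ 0.17687227 -0.34267598  0.18599625]
```

View pics/w4z.png

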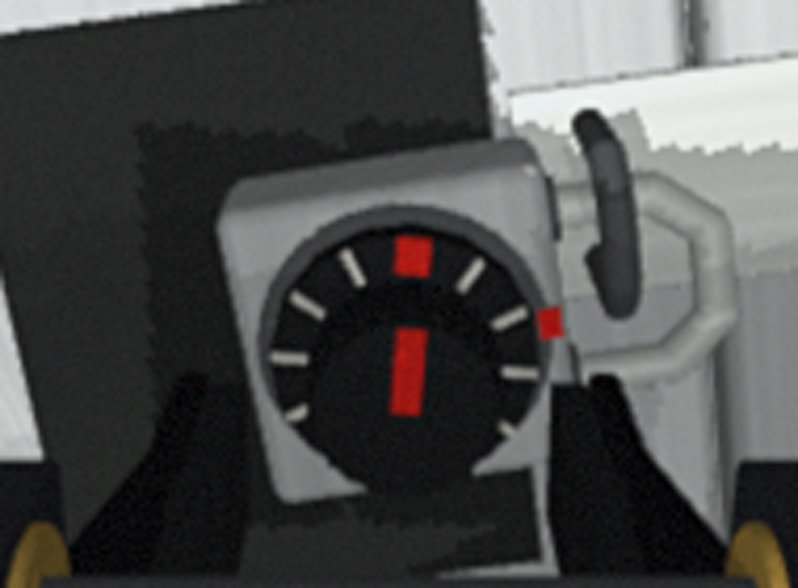

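View pics/sd4.png

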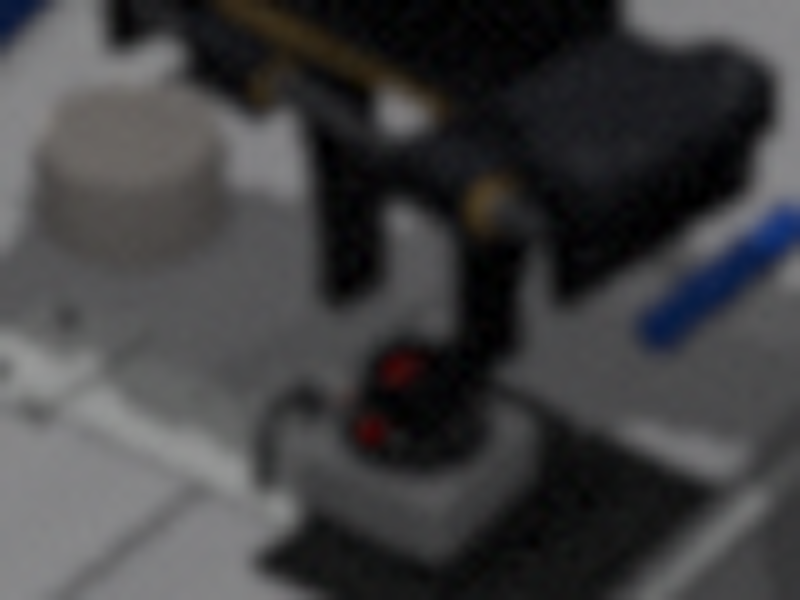

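View pics/sc4.png

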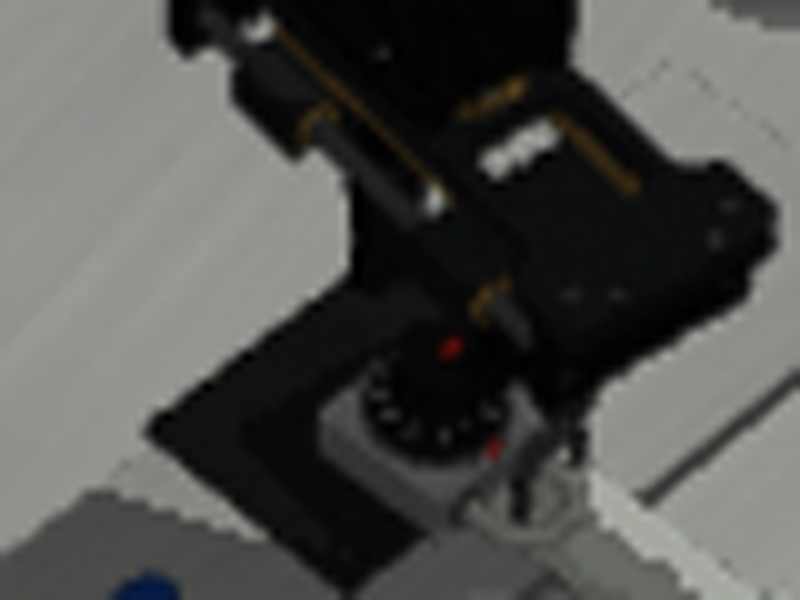

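Run:
```python
from h import *
from scipy.optimize import least_squares
s=ctrl.get_state();M=R.from_rotvec(s["tool_rot"]).as_matrix(); w=ctrl.camera_model("wrist");sd=ctrl.camera_model("side")
def f(q):
    o,d=q
    P=s["position"]+M[:,2]*d+M[:,0]*o
    return [proj(w,P+M[:,0]*.0095)[1]-249.5, *(proj(sd,P)-[276.9,196.8])]
for hw in (.0095,):
    r=least_squares(f,[0,0]);print(r.x,r.fun)
for o,d in ((0,.014),(0,-.016),(-.03,.014)):
  P=s["position"]+M[:,2]*d+M[:,0]*o
  print(o,d,[((proj(sd,P+M[:,1]*g)-[235,165])*10).round() for g in (-.0289,-.0215,.0215,.0289)])
```

```text
[ 0.00063927 -0.01988081] [ 0.20950496 -1.07359007  0.54729208]
0 0.014 [array([483., 462.]), array([464., 451.]), array([356., 385.]), array([338., 374.])]
0 -0.016 [array([485., 378.]), array([465., 366.]), array([355., 301.]), array([337., 291.])]
-0.03 0.014 [array([555., 415.]), array([536., 404.]), array([428., 340.]), array([410., 330.])]
```

The fit puts the tips about 17–20 mm behind the reported TCP, not 14 mm ahead, with no sideways offset. I'll lower 20 mm and look.

```bash
python3 -m handwheel '[[0,0,10,0,0,0,0],[0,0,20,0,0,0,0],[0,0,20,0,0,0,0]]' 12
python3 - <<'E'
from h import *
im=ctrl.get_image("wrist")[:,:,::-1]; zoom(im,"pics/w5z.png",190,160,190,140,4.2)
im=ctrl.get_image("side")[:,:,::-1]; zoom(im,"pics/sd5.png",235,165,80,60,10)
s=ctrl.get_state(); print(s["position"],s["grip_width"],s["ft_force"])
E
```

```text
time: 3.18
position: [0.5617, 0.0403, 0.1714]
tool_rot: [-2.573, -1.8, 0.004]
ft_force: [-0.3, 0.0, 0.8]
grip_width: 0.502
[0.56257788 0.04042943 0.17270131] 0.5012842621518436 [ 0.03102561 -0.1983309   0.01273584]
```

View pics/w5z.png

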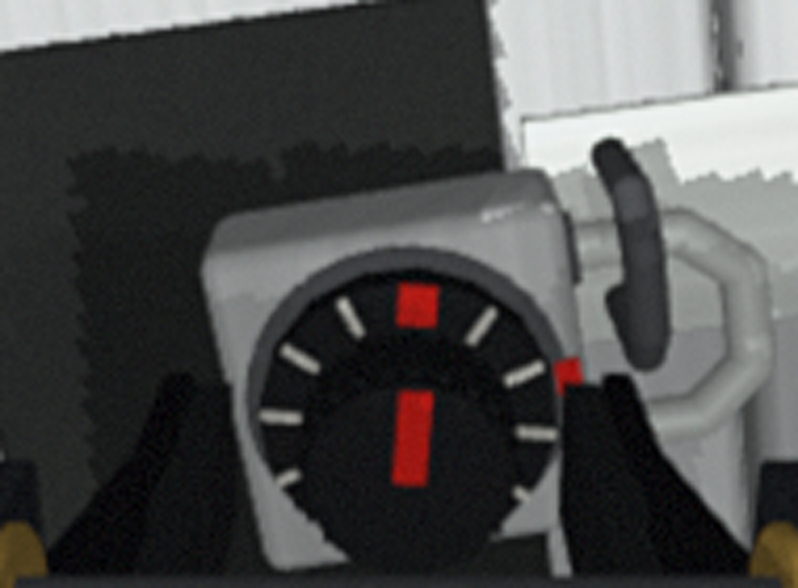

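View pics/sd5.png

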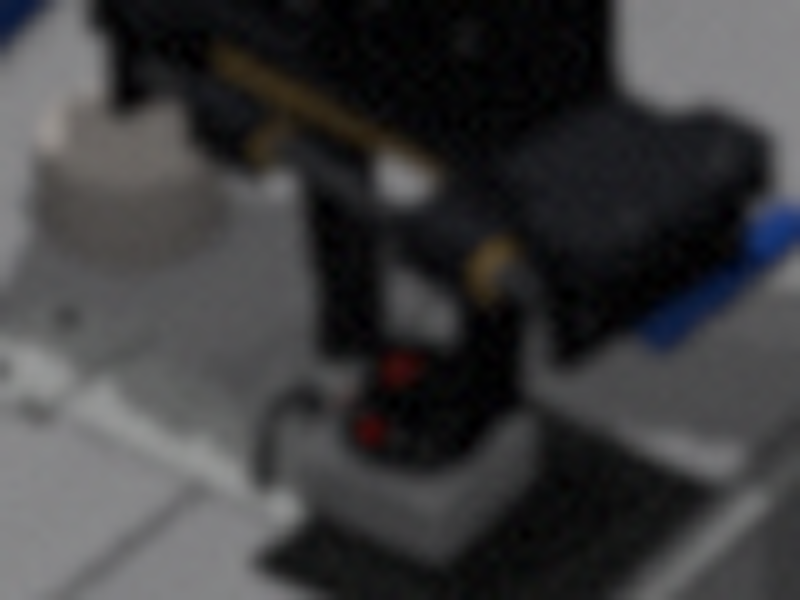

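```bash
python3 -m handwheel '[[0,1,1,0,0,0,0.5],[0,1,1,0,0,0,1],[0,1,1,0,0,0,1],[0,1,1,0,0,0,1]]' 12
python3 - <<'E'
from h import *
im=ctrl.get_image("wrist")[:,:,::-1]; zoom(im,"pics/w6z.png",190,160,190,140,4.2)
s=ctrl.get_state(); print(s["position"],s["grip_width"],s["ft_force"],s["torque"])
E
```

```text
time: 3.78
position: [0.5635, 0.0402, 0.1721]
tool_rot: [-2.574, -1.801, 0.0]
ft_force: [-1.0, -0.2, 0.8]
grip_width: 0.317
[0.56351008 0.04019177 0.17215149] 0.3123635598807691 [-2.36604837  0.0653801   1.73303565] [0.04335616 0.30301936 0.00836714]
```

View pics/w6z.png

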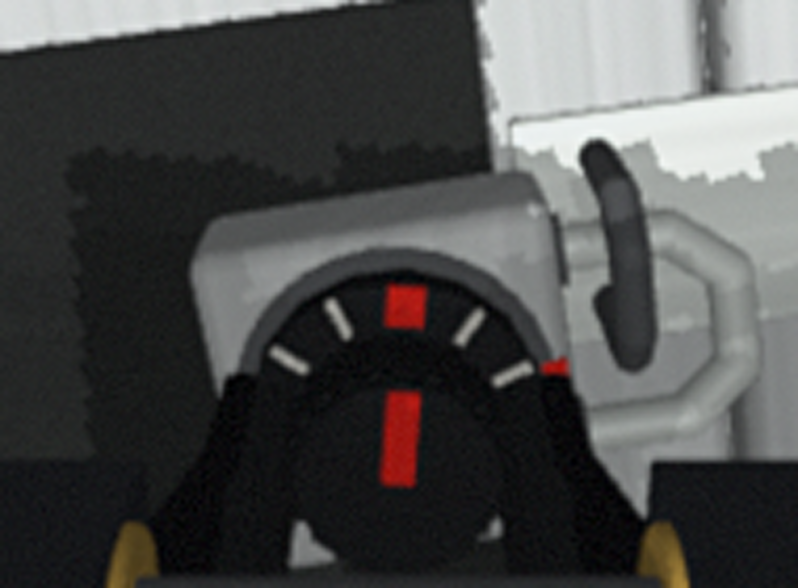

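```bash
python3 -m handwheel '[[0,0,0,0,0,0.15,1],[0,0,0,0,0,0.3,1],[0,0,0,0,0,0.45,1],[0,0,0,0,0,0.6,1],[0,0,0,0,0,0.75,1],[0,0,0,0,0,0.9,1],[0,0,0,0,0,1.05,1],[0,0,0,0,0,1.2,1],[0,0,0,0,0,1.34,1],[0,0,0,0,0,1.34,1],[0,0,0,0,0,1.34,1]]' 12
python3 - <<'E'
from h import *
im=ctrl.get_image("wrist")[:,:,::-1]; zoom(im,"pics/w7z.png",190,160,190,140,4.2)
s=ctrl.get_state(); print(s["position"],s["grip_width"],s["ft_force"],s["torque"],s["joint_positions"])
E
```

```text
time: 5.2
position: [0.5636, 0.0402, 0.1721]
tool_rot: [-3.136, 0.183, 0.0]
ft_force: [-0.5, -0.1, 2.3]
grip_width: 0.318
[0.56356599 0.0402428  0.1720814 ] 0.31213270754168776 [-1.32302023  0.58927437  2.7976341 ] [ 0.12722311  0.50239757 -0.04345715] [-0.14695333  0.15848238  0.03191848  1.71237484 -0.00539023  1.27084207
 -1.8018848 ]
```

View pics/w7z.png

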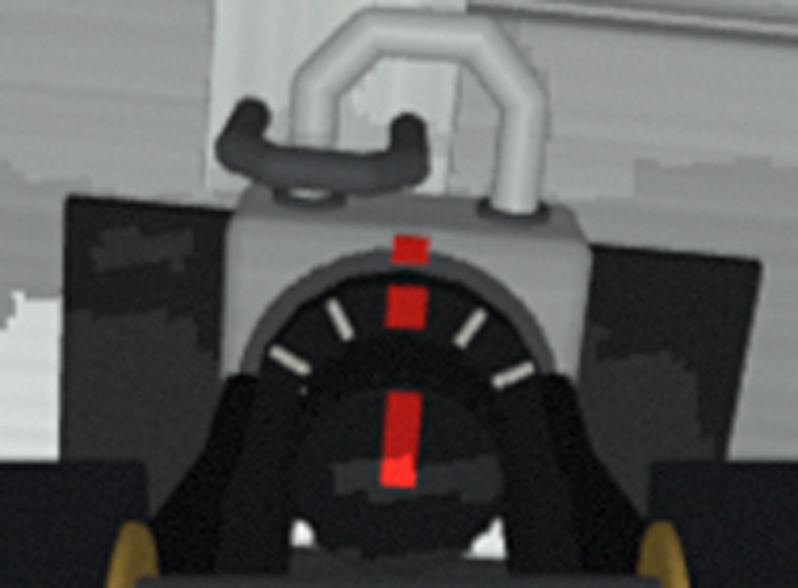

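```bash
python3 -m handwheel '[[0,0,0,0,0,0,-0.7],[0,0,0,0,0,0,-0.7],[0,0,0,0,0,0,-0.7],[0,0,0,0,0,0,-0.7]]' 12
python3 - <<'E'
from h import *
im=ctrl.get_image("wrist")[:,:,::-1]; cv2.imwrite("pics/w8.png",im);zoom(im,"pics/w8z.png",190,160,190,140,4.2)
s=ctrl.get_state(); print(s["position"],s["grip_width"],s["ft_force"],s["tool_rot"])
E
```

```text
time: 5.75
position: [0.5637, 0.04, 0.1719]
tool_rot: [3.136, -0.187, 0.0]
ft_force: [-1.1, 0.4, 0.3]
grip_width: 0.684
[0.56370286 0.0400499  0.17193278] 0.7305023932274123 [ 0.18763375  0.57019374 -0.40415429] [ 3.13591733e+00 -1.87023827e-01  2.08280185e-04]
```

View pics/w8z.png

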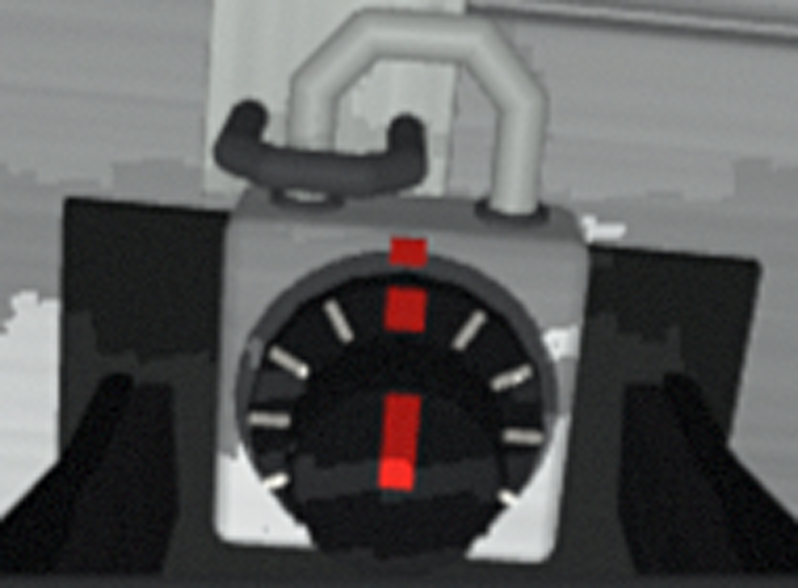

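View pics/w8.png

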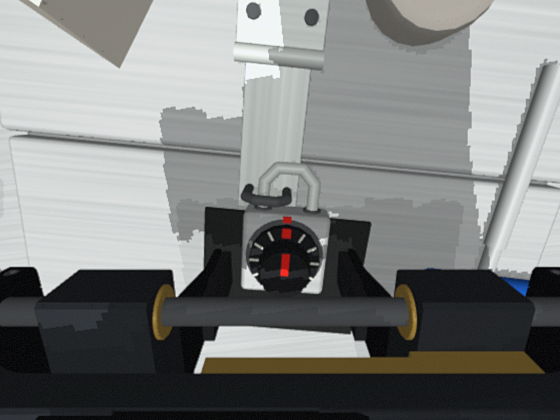

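The dial is home: mark, index and knob line are collinear at columns 397–408 in the zoomed view, and the opposite ticks are parallel to the body edge. Next I'll lower to the body, align the yaw and grip.

```bash
python3 -m handwheel '[[0,0,0,0,0,0.065,-0.7],[0,0,14,0,0,0.065,-0.7],[0,0,27,0,0,0.065,-0.7],[0,0,27,0,0,0.065,-0.7],[0,0,27,0,0,0.065,-0.7]]' 12
python3 - <<'E'
from h import *
im=ctrl.get_image("wrist")[:,:,::-1]; zoom(im,"pics/w9z.png",190,160,190,140,4.2)
im=ctrl.get_image("side")[:,:,::-1]; zoom(im,"pics/sd9.png",235,165,80,60,10)
s=ctrl.get_state(); print(s["position"],s["grip_width"],s["ft_force"])
E
```

```text
time: 6.42
position: [0.5636, 0.0401, 0.1448]
tool_rot: [3.128, -0.288, -0.0]
ft_force: [0.2, -0.4, -0.2]
grip_width: 0.847
[0.56400207 0.04014864 0.1453905 ] 0.8450257598759539 [-0.43637211 -0.57911601  1.84423711]
```

View pics/w9z.png

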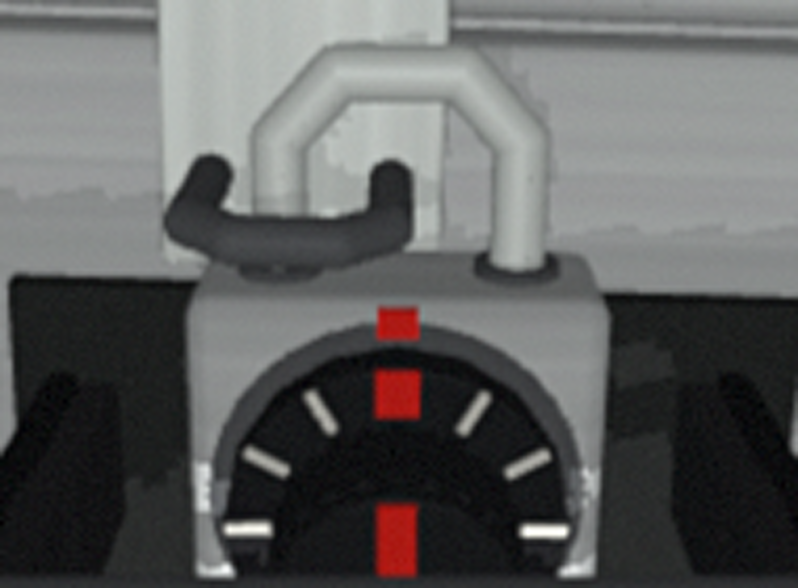

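View pics/sd9.png

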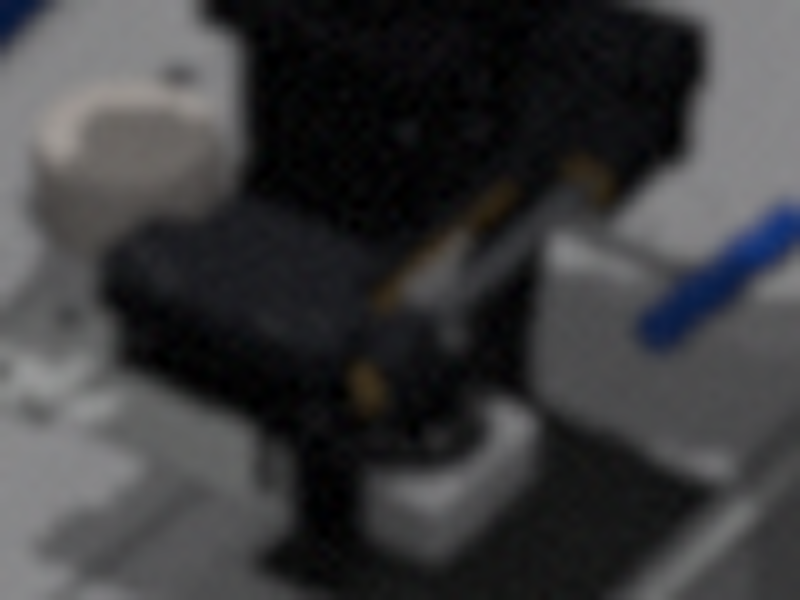

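```bash
python3 -m handwheel '[[0,0,0,0,0,0,0.2],[0,0,0,0,0,0,0.2],[0,0,0,0,0,0,0.2],[0,0,0,0,0,0,1],[0,0,0,0,0,0,1]]' 40
python3 - <<'E'
from h import *
im=ctrl.get_image("wrist")[:,:,::-1]; zoom(im,"pics/w10z.png",190,160,190,140,4.2)
s=ctrl.get_state(); print(s["position"],s["grip_width"]*87,s["ft_force"])
E
```

```text
time: 7.15
position: [0.5637, 0.0402, 0.1451]
tool_rot: [-3.128, 0.289, -0.0]
ft_force: [-0.4, -0.6, 0.2]
grip_width: 0.592
[0.56372693 0.04019158 0.14511166] 51.54651790768081 [-0.7117291   0.53676589  1.44714419]
```

View pics/w10z.png

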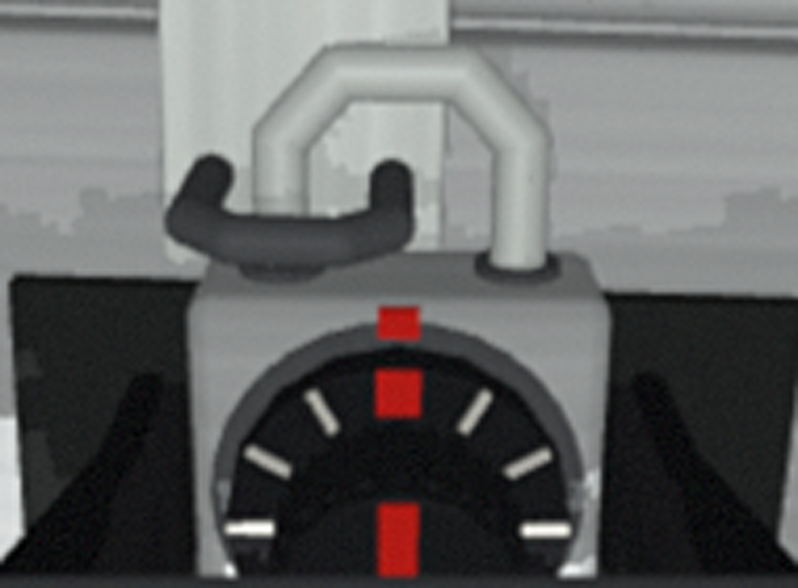

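```bash
python3 -m handwheel '[[0,0,-1.5,0,0,0,1],[-4,0,-1.5,0,0,0,1],[-8,0,-1.5,0,0,0,1],[-11,0,-1.5,0,0,0,1],[-14,0,-1.5,0,0,0,1],[-17,0,-1.5,0,0,0,1],[-20,0,-1.5,0,0,0,1],[-23,0,-1.5,0,0,0,1],[-26,0,-1.5,0,0,0,1],[-26,0,-1.5,0,0,0,1]]' 40
python3 - <<'E'
from h import *
im=ctrl.get_image("wrist")[:,:,::-1]; zoom(im,"pics/w11z.png",190,120,190,140,4.2)
s=ctrl.get_state(); print(s["position"],s["grip_width"]*87,s["ft_force"])
E
```

```text
time: 8.45
position: [0.5377, 0.045, 0.1466]
tool_rot: [3.128, -0.289, -0.001]
ft_force: [3.6, -0.6, -6.6]
grip_width: 0.592
[0.53768393 0.04492242 0.14652195] 51.287558450105784 [ 2.11209822 -0.83581186 -5.72049052]
```

View pics/w11z.png

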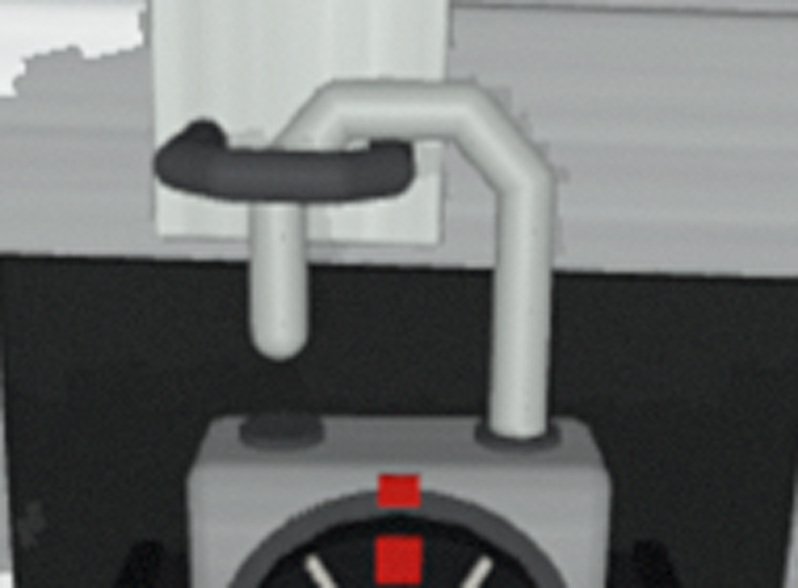

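```bash
cat >> h.py <<'E'
def tx(cm,p,zoomp,z,pos,M):
    w=ray(cm,(zoomp[0]+p[0]/4.2,zoomp[1]+p[1]/4.2),z); return (M.T@(w-pos))*1e3
E
python3 - <<'E'
from h import *
cm=ctrl.camera_model("wrist"); s=ctrl.get_state();M=R.from_rotvec(s["tool_rot"]).as_matrix()
for n,p,z in [("idx",(398,490),.1775),("bar",(400,110),.1665),("tip",(279,358),.1665),("staple top",(290,175),.180),("heldhole",(520,432),.1665)]:
    print(n,tx(cm,p,(190,120),z,s["position"],M).round(1))
E
python3 -m handwheel '[[-2,0,0,0,0,0,1],[-4,0,0,0,0,0,1],[-4,0,0,0,0,0,1]]' 40
```

```text
idx [ 21.9   0.8 -31. ]
bar [ 65.6   1.1 -20. ]
tip [ 35.2 -14.  -20. ]
staple top [ 60.  -11.  -33.5]
heldhole [ 25.4  16.3 -20. ]
time: 8.88
position: [0.534, 0.0457, 0.1465]
tool_rot: [-3.128, 0.289, 0.0]
ft_force: [2.8, -0.6, -6.4]
grip_width: 0.594
```

```bash
python3 -m handwheel '[[-1,0,0,0,0,0,1],[-2,0,0,0,0,0,1],[-2,0,0,0,0,0,1]]' 40
python3 - <<'E'
from h import *
im=ctrl.get_image("wrist")[:,:,::-1]; zoom(im,"pics/w12z.png",190,120,190,140,4.2)
s=ctrl.get_state(); print(s["position"],s["grip_width"]*87,s["ft_force"])
E
```

```text
time: 9.25
position: [0.5332, 0.0458, 0.1467]
tool_rot: [-3.128, 0.289, -0.004]
ft_force: [6.0, -1.6, -7.5]
grip_width: 0.59
[0.53317046 0.04578517 0.14669466] 51.33148005916262 [ 5.63421965 -0.19191178 -7.42204264]
```

View pics/w12z.png

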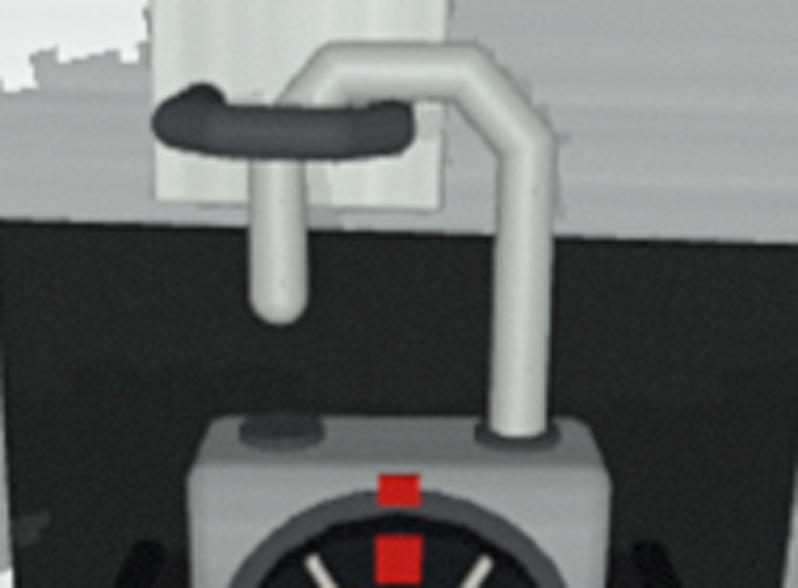

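```bash
python3 -m handwheel '[[-1,0,0,0,0,0,1],[-2,0,0,0,0,0,1],[-2,0,0,0,0,0,1],[-2,0,0,0,0,0,1]]' 40
python3 - <<'E'
from h import *
im=ctrl.get_image("wrist")[:,:,::-1]; zoom(im,"pics/w13z.png",190,120,190,140,4.2)
cm=ctrl.camera_model("wrist"); s=ctrl.get_state();M=R.from_rotvec(s["tool_rot"]).as_matrix()
print(s["position"],s["ft_force"])
E
```

```text
time: 9.8
position: [0.533, 0.0458, 0.147]
tool_rot: [-3.128, 0.29, -0.01]
ft_force: [10.5, -0.9, -9.6]
grip_width: 0.591
[0.5330391  0.04585853 0.14702565] [11.04913365 -0.95636878 -8.4995322 ]
```

View pics/w13z.png

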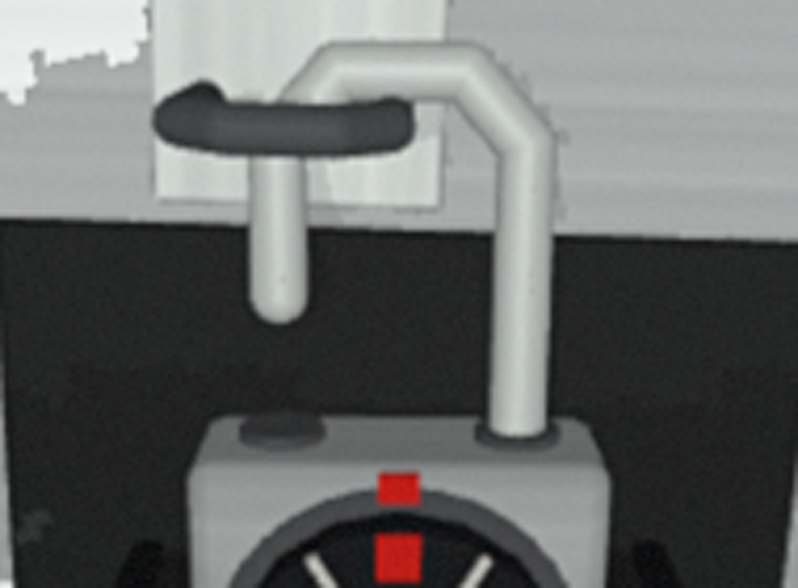

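The end stop is reached: force rose to 11 N with no further travel, and the free tip is clearly out of the body. Now I'll push forward so the gap stands over the staple.

```bash
python3 -m handwheel '[[3,0,0,0,0,0,1],[7,0,0,0,0,0,1],[11,0,0,0,0,0,1],[15,0,0,0,0,0,1],[19,0,0,0,0,0,1],[23,0,0,0,0,0,1],[27,0,0,0,0,0,1],[31,0,0,0,0,0,1],[34,0,0,0,0,0,1],[34.5,0,0,0,0,0,1],[34.5,0,0,0,0,0,1]]' 40
python3 - <<'E'
from h import *
im=ctrl.get_image("wrist")[:,:,::-1]; zoom(im,"pics/w14z.png",190,120,190,140,4.2)
cm=ctrl.camera_model("wrist"); s=ctrl.get_state();M=R.from_rotvec(s["tool_rot"]).as_matrix()
print(s["position"],s["ft_force"],s["grip_width"]*87)
E
```

```text
time: 11.22
position: [0.564, 0.0401, 0.1464]
tool_rot: [3.128, -0.289, -0.0]
ft_force: [0.0, 0.8, -6.1]
grip_width: 0.594
[0.56402293 0.04007308 0.14645813] [-0.68739631  0.38175012 -4.91570814] 51.70265835169256
```

View pics/w14z.png

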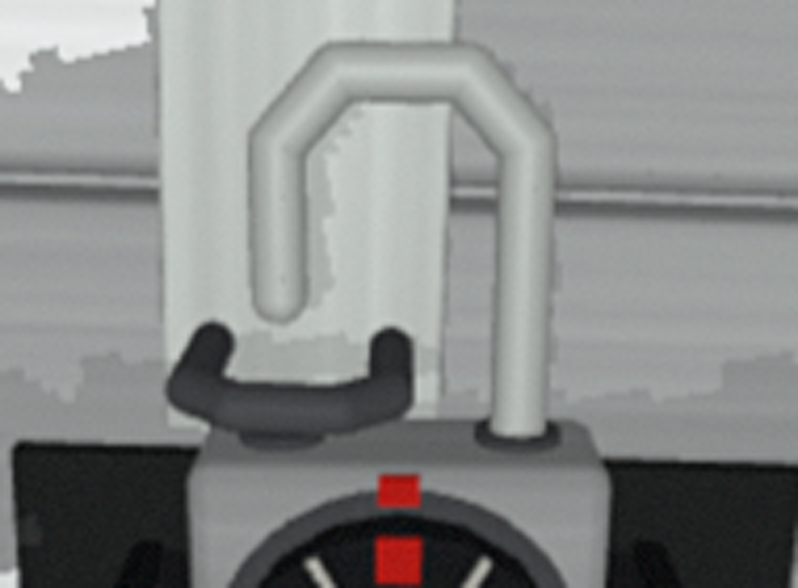

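Run:
```python
from h import *
cm=ctrl.camera_model("wrist"); s=ctrl.get_state();M=R.from_rotvec(s["tool_rot"]).as_matrix()
for n,p,z in [("idx",(398,490),.1775),("bar",(400,72),.1665),("tip",(279,322),.1665),("staple top",(290,400),.180),("heldhole",(520,434),.1665),("front top edge",(400,450),.1775),("leg foot R",(390,400),.18),("strap end",(180,425),.153)]:
    print(n,tx(cm,p,(190,120),z,s["position"],M).round(1))
```

```text
idx [ 22.    0.9 -31. ]
bar [ 70.    1.1 -20. ]
tip [ 39.8 -13.8 -20. ]
staple top [ 34.1 -11.6 -33.5]
heldhole [ 25.1  16.4 -20. ]
front top edge [ 27.1   1.1 -31. ]
leg foot R [ 34.1  -0.1 -33.5]
strap end [ 21.6 -29.   -6.5]
```

```bash
python3 -m handwheel '[[1.3,0,0,0,0,0,1],[1.3,0,0,0,0,0,1],[1.3,0,-4,0,0,0,1],[1.3,0,-9,0,0,0,1],[1.3,0,-15,0,0,0,1],[1.3,0,-22,0,0,0,1],[1.3,0,-30,0,0,0,1],[1.3,0,-38,0,0,0,1],[1.3,0,-38,0,0,0,1]]' 40
python3 - <<'E'
from h import *
im=ctrl.get_image("wrist")[:,:,::-1]; zoom(im,"pics/w15z.png",190,120,190,140,4.2)
im=ctrl.get_image("side")[:,:,::-1]; zoom(im,"pics/sd15.png",215,140,110,80,7)
s=ctrl.get_state();print(s["position"],s["ft_force"],s["grip_width"]*87)
E
```

```text
time: 12.4
position: [0.5661, 0.0398, 0.1855]
tool_rot: [-3.128, 0.289, -0.003]
ft_force: [-0.5, 0.3, -5.8]
grip_width: 0.597
[0.56533088 0.03976167 0.18445799] [-0.58931664  0.10777958 -4.16574748] 51.51323763283651
```

View pics/w15z.png

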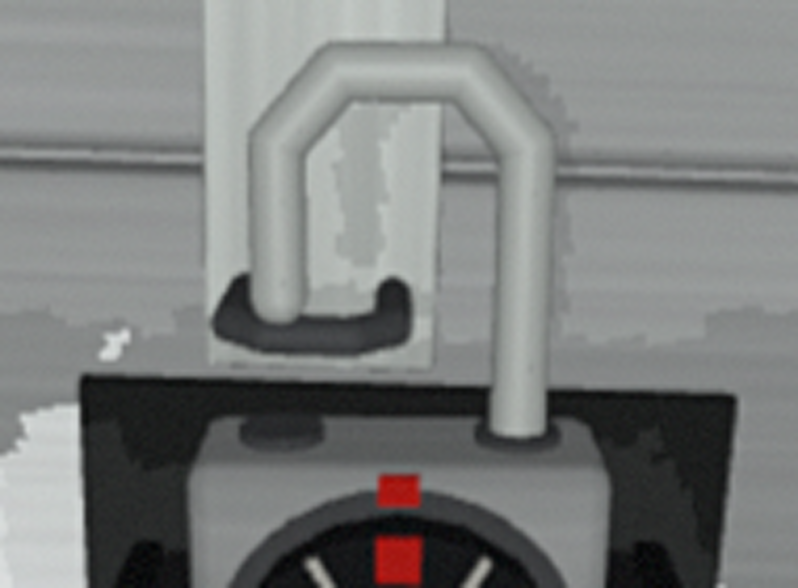

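View pics/sd15.png

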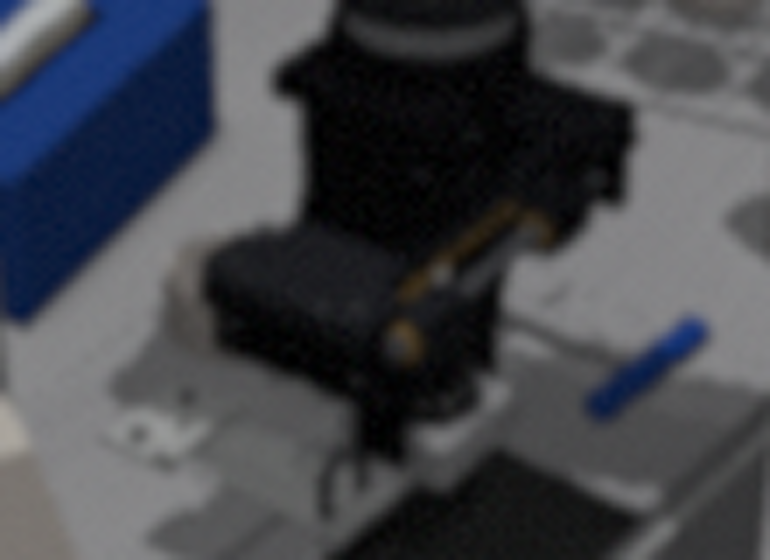

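The lock is off the staple, with the shackle still open and the staple now below and behind the free leg. I'll lift higher, straight up.

```bash
python3 -m handwheel '[[0,0,-12,0,0,0,1],[0,0,-24,0,0,0,1],[0,0,-36,0,0,0,1],[0,0,-48,0,0,0,1],[0,0,-60,0,0,0,1],[0,0,-72,0,0,0,1],[0,0,-80,0,0,0,1],[0,0,-80,0,0,0,1],[0,0,-80,0,0,0,1],[0,0,-80,0,0,0,1],[0,0,-80,0,0,0,1]]' 40
python3 - <<'E'
from h import *
im=ctrl.get_image("wrist")[:,:,::-1]; cv2.imwrite("pics/w16.png",im)
im=ctrl.get_image("side")[:,:,::-1]; zoom(im,"pics/sd16.png",180,90,150,110,5)
im=ctrl.get_image("scene")[:,:,::-1]; cv2.imwrite("pics/sc16.png",im)
s=ctrl.get_state();print(s["position"],s["ft_force"],s["grip_width"]*87,abs(s["qd"]).max())
E
```

```text
time: 13.88
position: [0.5652, 0.0398, 0.2641]
tool_rot: [3.128, -0.289, -0.001]
ft_force: [0.1, 0.3, -5.3]
grip_width: 0.588
[0.56532957 0.03976371 0.26428559] [ 0.77579505 -0.68884758 -5.35113421] 51.409853552532255 0.001470575560659253
```

View pics/w16.png

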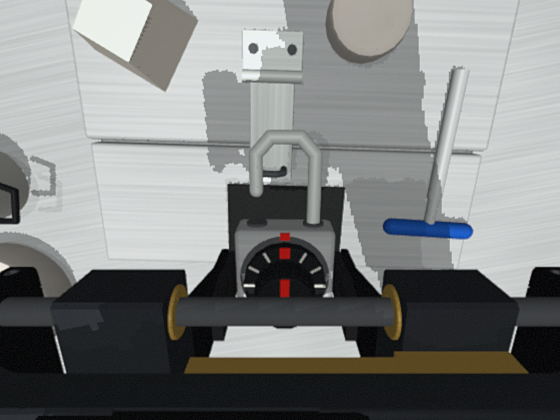

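View pics/sd16.png

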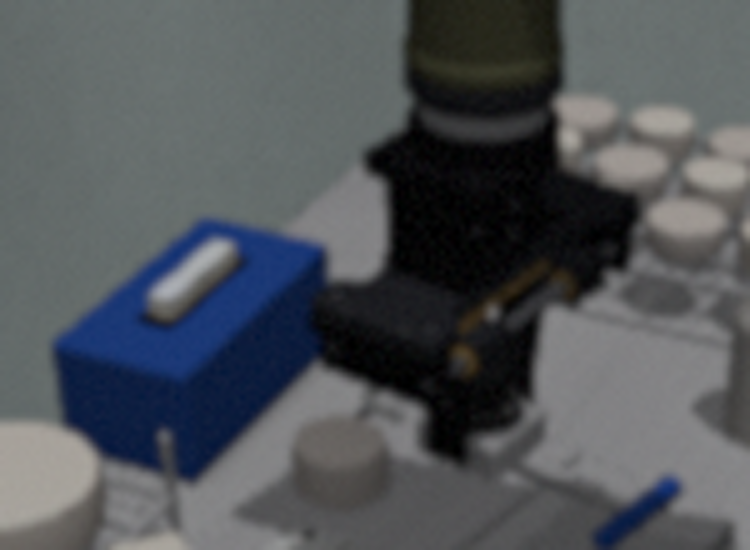

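View pics/sc16.png

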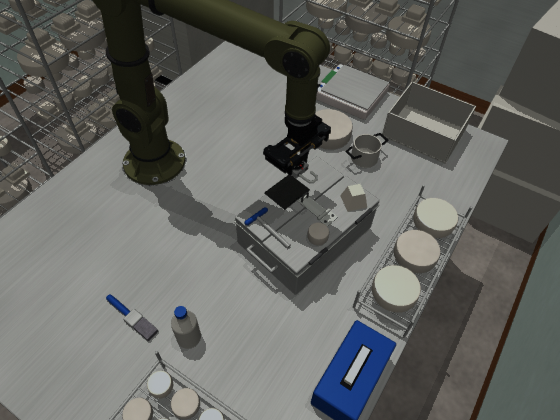

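Run:
```python
from bench import ctrl
print(ctrl.close_job()); s=ctrl.get_state(); print(s["time"],s["position"],s["grip_width"]*87,s["ft_force"])
```

```text
the job is handed in; nothing more can be done
None
the job is handed in; nothing more can be done
```

I dialled the lock home, pulled the shackle fully open and lifted the lock off the hasp. I then handed the job in with it still held up, at about 14 s of the 64 s. `close_job` gave no verdict.

- **Dial:** I turned it 77° clockwise. The red mark, the index and the line on the knob then lay in one line, and stayed so after I let go.
- **Shackle:** I pulled the body back until the shackle hit its end stop: the force rose to 11 N with no further travel. It stayed drawn out through the forward push and the lift.
- **Final hold:** the underside is about 27 cm above the table, so about 12 cm above the chest top. The gripper opening is 51.4 mm on the 52 mm body, and the force reading is 5.4 N, close to the lock's weight. Joint speeds are near zero, and the lock looks level with the dial up.
- **Other things:** the cheeses and tools show no movement in the last pictures, judged by eye only.

**What disagreed:**
- **Fingertips:** the real tips sit about 17–20 mm behind the reported TCP instead of 14 mm ahead of it. My first grip on the knob therefore closed on nothing above it. I measured the offset in the wrist and side pictures and corrected every later height.
- **Dial start:** the dial began about 2.5 clicks off (76–77°), not on a notch.

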